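# Roll the rolling pin onto the parking strip of the pastry board

### The arm

A 7-joint arm with a two-finger parallel gripper is mounted at the origin on the work surface. World frame = base frame: x ahead of the robot, y to its left, z up, the work surface at z = 0. Lengths are in m, angles in rad, forces in N, time in s.
With the tool pointing down it reaches from about 0.425 to 0.925 m from the base axis. Payload 6.8 kg.
Tool frame: the origin (TCP) lies between the finger pads, 19 mm behind the fingertips; this is the grasp point; z points along the fingers, y is the line along which they close (so a half turn about z gives the same grasp; the last joint's range is limited). The gripper opens to 85 mm and grips with 20 to 120 N. Pads are 22 mm wide; open, the fingers measure 114 mm over their backs; the gripper's body (76 mm by 85 mm) begins 54 mm behind the grasp point. The pads swing forward as they close: fully open they stand 13 mm farther back than shut.
Start: joints at [-1.292, 0.477, 0.022, 1.555, -0.011, 1.109, -0.083], TCP at [0.255, 0.625, 0.25] pointing down, gripper open.
Joint ranges: [-2.96, 2.96], [-0.34, 2.1], [-1.41, 1.46], [0.24, 2.44], [-1.37, 4.51], [0.17, 1.92], [-2.96, 2.96]. Speed limits (rad/s): [2.39, 2.39, 3.14, 3.14, 3.14, 3.14, 3.14].

### API

Orientations are given as a unit quaternion [w, x, y, z].
In Python, from station import get_obs, cams, job gives the robot as it stands.
- The arm moves only by the tool arm_command, never from a script. Its argument "rows" is a list that holds one entry, the list of rows, each a list of 5 numbers: the finger opening in mm, from 0 to 85.4, then the shift along the world's x, y, z in units of 60 mm (1.0 is 60 mm), then the turn about the world's z in units of 0.08 rad (1.0 is 0.08 rad). In form: [[[grip, x, y, z, turn], ...]]. A call has exactly 10 rows; each row shifts and turns the commanded pose from where the row before left it; what a row does not reach is not made up. A row lasts 1/8 s, in which the tool goes at most 62.5 mm and 10.7 degrees, less where a joint would pass 70% of its speed; a pose out of reach is approached as far as the arm can. A call with a number of a shift or a turn outside -1 to 1 is refused whole. A call with a gripper value outside its range is refused whole. The fingers move at their own pace and stop on an object; "newtons" is the grip in N (left out, the last holds). Time passes only in rows, so rows that do not move let the fingers close, or fill a call up. It gives the time, the measured TCP pose, the force, the opening and the grip force at its end, in the units of the state.
- get_obs(): the state, without advancing time (a new reading comes with each control period).
- cams.read_camera(name): name is "scene" or "top" or "wrist"; returns the picture (480x640x3 uint8, red, green, blue); there is no depth.
- cams.camera_params(name): a dict with "K" (3x3 intrinsics, pixels), "extrinsics" (4x4, takes a point from camera to world coordinates). Camera axes: x right, y down, z forward; pixel columns grow to the right and rows downward; lengths in m; the calibration is good to about 2 mm. A picture is of the moment at which its call begins: read the wrist's pose just before it. camera_params takes no time and is no camera call; for the wrist camera it gives the pose at the moment of the call.
- job.hand_in(): hands the job in; it is judged then, once.
The state is a dict: "t": time; "q": joint angles; "joint_vel": joint speeds; "joint_torque": joint torques, N m; "eef_pos": TCP position; "tool_rot": TCP orientation; "contact_force": force on the tool from outside, world axes, zero at the start; "torque": the same for the moment, N m; "gripper_width": opening from 0.0 (shut) to 1.0 (fully open); "grasp_force": force on a finger pad.
Only numpy, scipy, OpenCV 4.12 (cv2) and the standard library are available. Lean on these libraries where they do the work, as an engineer would, in place of code of your own. Each camera call takes 0.05 s, during which the arm holds its last target. There are 200 camera calls.

### The job

Roll the wooden rolling pin away from the robot, over the pastry board, by laying the fingertips on top of its barrel and pushing, until it comes to rest on the stainless strip inlaid in the board, centred over the strip and lying along it. The pin must really roll and stay on the board: do not slide, pinch or lift it, and push it only on its upper half. Leave the turntable's jar, the terracotta dish and the spatula alone, and let go of the pin once it lies still.

Things in the scene. Friction and masses are not known exactly. Their poses are not given: they have to be found in the camera images.
- board: Light wooden pastry board fixed to the counter, 320 mm (its x) by 300 mm (its y), 18 mm thick. Origin: centre of its underside, on the counter; z up. Its +x points roughly away from the robot (turned up to 0.35 rad either way) and is the way the pin must roll.
- strip (a point): Centre of the brushed stainless strip inlaid flush in the board's top: 50 mm wide along the board's x and as long as the board is wide (along the board's y). It lies 65 mm from the board's centre towards the board's +x, on the top face (18 mm above the counter). Axes as the board's.
- pin: Wooden rolling pin on the board, on the robot's side of the strip: barrel 50 mm thick, 200 mm long; handles 26 mm thick, to 170 mm from the middle. Origin: middle of the barrel on the axis, 25 mm above the board's top; y along the axis, x and z turn as it rolls. 0.27 to 0.53 kg. Starts 70 to 130 mm short of the strip's centre, within 0.06 rad of parallel. At low speed it stops within a few mm.
- dot (a point): Small dark dot (14 mm) on the barrel's surface, 25 mm from the axis, 80 mm from the middle towards the pin's +y. On top at the start, it turns with the pin and may end anywhere. A flat fingertip pressed lightly (about 4 N) on top of the barrel and moved forward by 2 d rolls the pin by d without skidding.
- jar: Bystander: glass jar with a metal clamp lid, 84 mm in diameter, 117 mm high, standing on a fixed turntable (220 mm in diameter, 26 mm high) beside the board, left or right. Origin: centre of its foot.
- dish: Bystander: round terracotta dish, 150 mm in diameter, 50 mm high, on the counter on the other side of the board. Origin: centre of its foot.
- spatula: Bystander: red silicone spatula with wooden handle, 270 mm long, lying crosswise on the counter beyond the board. Origin under its middle.

How it is judged:
On the way:
1. the pin has rolled on by at least a third of a turn: the dot that began on top has gone down to within 12.5 mm of the board (z of dot in the frame of board below 0.0305 m).
At the end, for the whole second after the job is handed in: The pin lies still on the board, its axis within 12 mm of the strip's centre line and within 0.14 rad (8 degrees) of the strip's direction, its middle within 45 mm of the board's middle line so that the barrel is wholly on the board; nothing touches it but the board (x of pin in the frame of strip between -0.012 and 0.012 m and y of pin in the frame of strip between -0.045 and 0.045 m and angle between the y axis of pin and the y axis of strip, either way round below 0.14 rad and z of pin in the frame of strip between 0.022 and 0.028 m and linear speed of pin below 0.01 m/s).
It fails at once if the pin is lifted more than 10 mm off the board (z of pin in the frame of board above 0.053 m).
It fails at once if the pin rolls off the board (z of pin in the frame of board below 0.033 m).
It fails at once if the fingers touch the pin while reaching down beside it: contact with the TCP less than 48 mm above the board's top (fingertips on top of the barrel leave it above 50 mm) (contact force between the fingers and pin above 0.5 N and z of the grasp point in the frame of board below 0.066 m).
It fails at once if the jar, the dish or the spatula is disturbed (moved over 20 mm) (distance of any of jar, dish, spatula from where it was at the start of the episode above 0.02 m).
It also fails if it takes over 64 s, if anything falls off the work surface, if the arm or the gripper's body presses on something with over 40 N, if the wrist force passes 120 N, or if a joint passes its speed limit or range.

## Working session

There is one attempt and no reset: what is moved stays moved. The work goes in short steps, Python scripts to look and compute and a tool call to move; the robot and the scene stay as the last step left them, time stands still between calls to the robot, and variables do not carry over. Pictures are saved under pics/ and viewed, at most 10 in all, crops included, and the job is handed in when it is done.

Besides the shell and the picture viewer there is one more tool, called after "Call:" as name(argument=value, ...) on one line, values as JSON. arm_command: Moves the arm, as the interface text tells. Its arguments: {"type":"object","properties":{"rows":{"type":"array"},"newtons":{"type":"number"}},"required":["rows"]}

```bash
mkdir -p pics
python3 - <<'E'
from station import get_obs,cams
import cv2,numpy as np
o=get_obs();print({k:np.round(o[k],3).tolist() for k in o})
for n in("top","scene"):
    cv2.imwrite(f"pics/{n}0.png",cams.read_camera(n)[:,:,::-1])
    p=cams.camera_params(n);print(n,np.round(p["K"],1).tolist(),np.round(p["extrinsics"],3).tolist())
E
```

```text
{'t': 0.0, 'q': [-1.292, 0.478, 0.022, 1.556, -0.012, 1.109, -0.083], 'joint_vel': [0.0, -0.0, -0.001, -0.002, -0.002, -0.002, 0.001], 'joint_torque': [-0.0, -59.644, 1.608, -28.119, 0.012, 0.009, -0.0], 'eef_pos': [0.254, 0.625, 0.249], 'tool_rot': [-0.0, 0.192, 0.981, -0.001], 'contact_force': [-0.523, -0.062, 0.45], 'torque': [0.025, 0.007, -0.013], 'grasp_force': 0.0, 'gripper_width': 0.996}
top [[563.9, 0.0, 319.1], [0.0, 563.9, 246.3], [0.0, 0.0, 1.0]] [[-0.029, -0.994, 0.101, 0.468], [-1.0, 0.028, -0.007, -0.003], [0.004, -0.102, -0.995, 1.678], [0.0, 0.0, 0.0, 1.0]]
scene [[583.8, 0.0, 320.7], [0.0, 583.8, 229.4], [0.0, 0.0, 1.0]] [[-0.788, 0.384, -0.481, 1.305], [0.615, 0.499, -0.61, 0.854], [0.006, -0.777, -0.63, 0.972], [0.0, 0.0, 0.0, 1.0]]
```

View pics/top0.png

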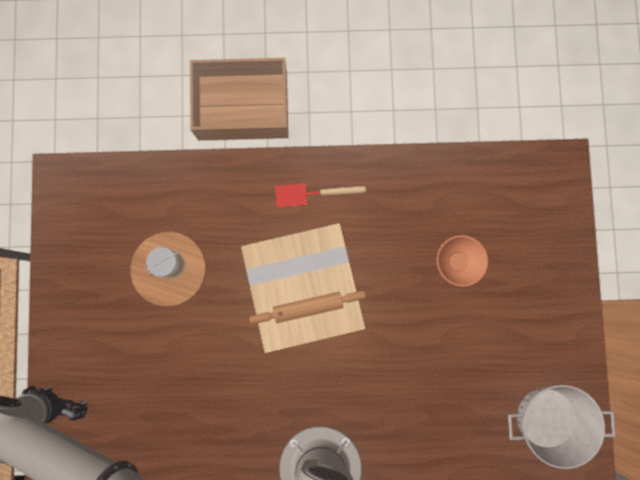

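View pics/scene0.png

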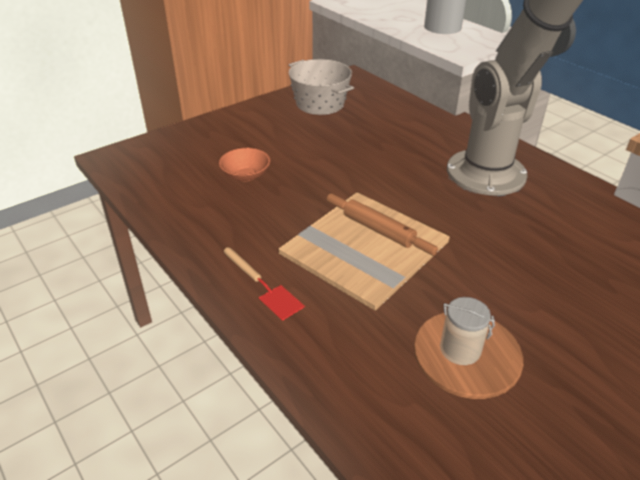

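The top view shows the strip from about (248,277) to (347,257). The barrel runs from (273,313) to (343,300), with the dot at (281,313). In both views the jar is on the left, the dish on the right and the spatula beyond the board.

```bash
cat > m.py <<'E'
from station import get_obs,cams
import cv2,numpy as np
def ray(n,uv,z):
    p=cams.camera_params(n);K=np.array(p["K"]);T=np.array(p["extrinsics"])
    uv=np.atleast_2d(np.float64(uv));d=(np.c_[uv,np.ones(len(uv))]@np.linalg.inv(K).T)@T[:3,:3].T
    return T[:3,3]+d*((z-T[2,3])/d[:,2])[:,None]
def big(m):
    n,l,s,c=cv2.connectedComponentsWithStats(m.astype(np.uint8));return l==1+np.argmax(s[1:,4])
def rect(m,n,z):
    v,u=np.nonzero(m);P=ray(n,np.c_[u,v],z)[:,:2].astype(np.float32)
    B=cv2.boxPoints(cv2.minAreaRect(P));e=[B[1]-B[0],B[2]-B[1]];e.sort(key=np.linalg.norm)
    a=e[1]/np.linalg.norm(e[1]);a=a*np.sign(a[1])
    return B.mean(0),P.mean(0),np.arctan2(-a[0],a[1]),[round(float(np.linalg.norm(x)),3) for x in e]
def masks(im):
    h=cv2.cvtColor(im,cv2.COLOR_RGB2HSV).astype(int);H,S,V=h[...,0],h[...,1],h[...,2]
    roi=np.zeros(H.shape,bool);roi[215:360,235:375]=1
    return roi&(S<50)&(V>110), roi&(S>115)&(V>115), h
E
python3 - <<'E'
from m import *
im=cv2.imread("pics/top0.png")[:,:,::-1].copy()
s,p,h=masks(im)
for uv in[(300,268),(305,306),(320,340),(258,318),(225,300)]:print(uv,h[uv[1],uv[0]])
s=big(s);p=big(p)
print("strip",rect(s,"top",.018));print("pin",rect(p,"top",.043))
pb=big(cv2.morphologyEx(p.astype(np.uint8),cv2.MORPH_OPEN,np.ones((11,11))));print("barrel",rect(pb,"top",.043))
o=im.copy();o[s]=(0,255,0);o[p]=(0,0,255);o[pb]=(255,0,0)
cv2.imwrite("pics/mask0.png",cv2.resize(o[210:365,230:380,::-1],None,fx=3.5,fy=3.5))
E
```

```text
(300, 268) [  8  11 190]
(305, 306) [ 13 119 193]
(320, 340) [ 12 117 152]
(258, 318) [ 13 123 186]
(225, 300) [ 10 122 125]
strip (array([0.58244723, 0.0511038 ], dtype=float32), array([0.5823814 , 0.05133237], dtype=float32), np.float32(0.20381013), [0.05, 0.3])
pin (array([0.52030295, 0.03136162], dtype=float32), array([0.5124413 , 0.02318325], dtype=float32), np.float32(1.5428632), [0.407, 0.416])
barrel (array([ 0.35158998, -0.03360239], dtype=float32), array([ 0.34116104, -0.05483815], dtype=float32), np.float32(-0.02896537), [0.082, 0.261])
```

View pics/mask0.png

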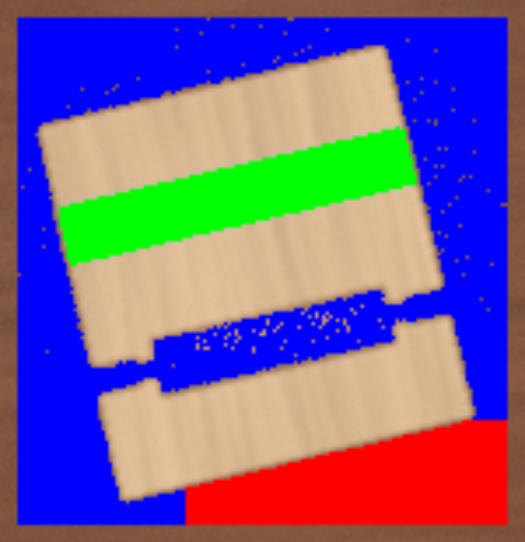

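The strip mask is clean, and its size comes out exactly right (50 x 300 mm). The pin mask runs into the counter, so I'll restrict it to the board frame.

```bash
cat >> m.py <<'E'
C=np.array([.5824,.0511]);A=.2038;R=np.array([[np.cos(A),np.sin(A)],[-np.sin(A),np.cos(A)]])
def pin(im,n="top",zp=.043):
    "pin in strip frame: x,y,yaw, barrel length, width"
    h=cv2.cvtColor(im,cv2.COLOR_RGB2HSV).astype(int)
    v,u=np.mgrid[0:480,0:640];P=(ray(n,np.c_[u.ravel(),v.ravel()],zp)[:,:2]-C)@R.T
    ok=((abs(P[:,1])<.135)&(P[:,0]>-.195)&(P[:,0]<.07)).reshape(480,640)
    m=big(cv2.morphologyEx((ok&(h[...,1]>98)).astype(np.uint8),cv2.MORPH_OPEN,np.ones((9,9))))
    Q=P[m.ravel()].astype(np.float32);B=cv2.boxPoints(cv2.minAreaRect(Q));e=sorted([B[1]-B[0],B[2]-B[1]],key=np.linalg.norm)
    a=e[1]*np.sign(e[1][1]);return np.round([*B.mean(0),np.arctan2(-a[0],a[1]),np.linalg.norm(a),np.linalg.norm(e[0])],4),m
def world(x,y):return C+R.T@np.array([x,y])
E
python3 - <<'E'
from m import *
im=cv2.imread("pics/top0.png")[:,:,::-1].copy()
r,m=pin(im);print(r,world(*r[:2]))
o=im.copy();o[m]=(0,0,255)
cv2.imwrite("pics/mask1.png",cv2.resize(o[210:365,230:380,::-1],None,fx=3,fy=3))
E
```

```text
[-0.1253 -0.0023 -0.0105  0.2072  0.0496] [0.46015864 0.02348786]
```

View pics/mask1.png

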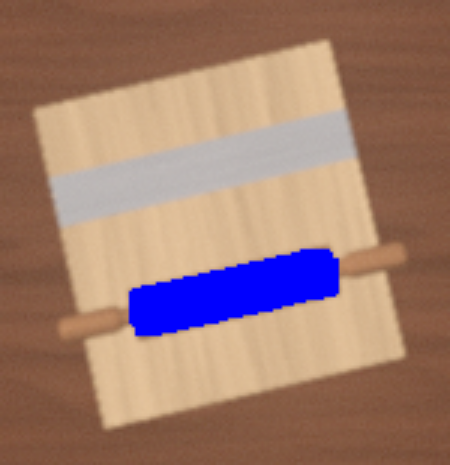

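Call:
arm_command(rows=[[[50, 0.16, -0.5, 0, 0.37], [50, 0.16, -0.5, 0, 0.37], [50, 0.16, -0.5, 0, 0.37], [50, 0.16, -0.5, 0, 0.37], [50, 0.16, -0.5, 0, 0.37], [50, 0.16, -0.5, 0, 0.37], [50, 0.16, -0.5, 0, 0.37], [50, 0.16, -0.5, 0, 0.37], [50, 0.16, -0.5, 0, 0.37], [50, 0.16, -0.5, 0, 0.37]]], newtons=20)

```text
t: 1.35
eef_pos: [0.3507, 0.3239, 0.2497]
tool_rot: [-0.0, 0.045, 0.999, -0.0]
contact_force: [-0.8, -0.3, -0.2]
gripper_width: 0.588
grasp_force: 0.0
```

Call:
arm_command(rows=[[[50, 0.16, -0.5, -0.2, 0.37], [50, 0.16, -0.5, -0.2, 0.37], [50, 0.16, -0.5, -0.2, 0.37], [50, 0.16, -0.5, -0.2, 0.37], [50, 0.16, -0.5, -0.2, 0.37], [50, 0.16, -0.5, -0.2, 0.37], [50, 0.16, -0.5, -0.2, 0.37], [50, 0.16, -0.5, -0.2, 0.37], [50, 0.16, -0.5, -0.2, 0.37], [50, 0.16, -0.5, -0.2, 0.37]]])

```text
t: 2.6
eef_pos: [0.4467, 0.0242, 0.1295]
tool_rot: [-0.0, -0.103, 0.995, 0.0]
contact_force: [-0.1, -0.4, -1.2]
gripper_width: 0.588
grasp_force: 0.0
```

```bash
cat >> m.py <<'E'
def st():
    o=get_obs();e=o["eef_pos"];q=o["tool_rot"];w,x,y,z=q
    Y=np.array([2*(x*y-w*z),1-2*(x*x+z*z)]);Y=Y*np.sign(Y[1])
    print("t",round(o["t"],2),"eef",np.round(e,4),"strip xy",np.round(R@(np.array(e[:2])-C),4),"yaw err",round(float(np.arctan2(-Y[0],Y[1])-A),3),"F",np.round(o["contact_force"],2),"g",round(o["gripper_width"],3))
E
python3 -c "
from m import *
st();cv2.imwrite('pics/w1.png',cams.read_camera('wrist')[:,:,::-1])"
```

```text
t 2.6 eef [0.4467 0.0242 0.1295] strip xy [-0.1383  0.0011] yaw err 0.003 F [-0.06 -0.35 -1.24] g 0.588
```

View pics/w1.png

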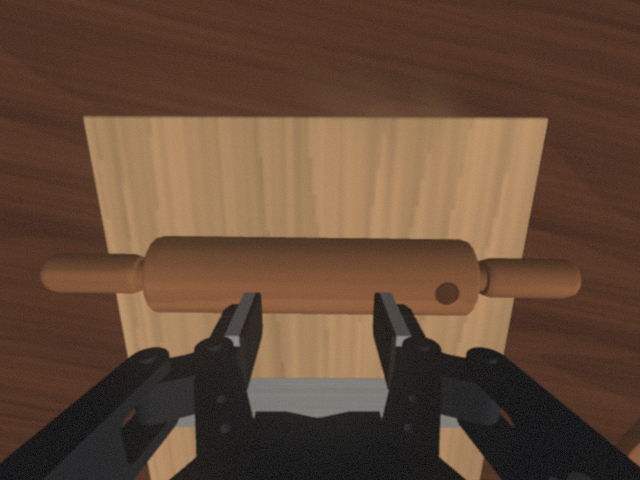

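The wrist view shows the barrel from (147,275) to (478,275) with the dot at (447,293). The fingers straddle its middle evenly, and the strip lies lower in the picture. I'll lower the fingers gently.

Call:
arm_command(rows=[[[50, 0.1, 0.02, -0.2, 0], [50, 0, 0, -0.2, 0], [50, 0, 0, -0.2, 0], [50, 0, 0, -0.03, 0], [50, 0, 0, -0.03, 0], [50, 0, 0, -0.02, 0], [50, 0, 0, -0.02, 0], [50, 0, 0, -0.02, 0], [50, 0, 0, 0, 0], [50, 0, 0, 0, 0]]])

```text
t: 3.9
eef_pos: [0.4527, 0.0264, 0.0869]
tool_rot: [0.0, -0.102, 0.995, 0.0]
contact_force: [0.1, -0.2, 0.1]
gripper_width: 0.584
grasp_force: 0.0
```

Call:
arm_command(rows=[[[50, 0, 0, -0.02, 0], [50, 0, 0, -0.02, 0], [50, 0, 0, 0, 0], [50, 0, 0, 0, 0], [50, 0, 0, 0, 0], [50, 0, 0, 0, 0], [50, 0, 0, 0, 0], [50, 0, 0, 0, 0], [50, 0, 0, 0, 0], [50, 0, 0, 0, 0]]])

```text
t: 5.15
eef_pos: [0.4526, 0.0264, 0.0844]
tool_rot: [-0.0, -0.102, 0.995, 0.0]
contact_force: [-0.7, 0.1, -1.2]
gripper_width: 0.584
grasp_force: 0.0
```

Call:
arm_command(rows=[[[50, 0, 0, -0.02, 0], [50, 0, 0, 0, 0], [50, 0, 0, -0.01, 0], [50, 0, 0, 0, 0], [50, 0, 0, 0, 0], [50, 0, 0, 0, 0], [50, 0, 0, 0, 0], [50, 0, 0, 0, 0], [50, 0, 0, 0, 0], [50, 0, 0, 0, 0]]])

```text
t: 6.4
eef_pos: [0.4541, 0.0266, 0.0835]
tool_rot: [0.002, -0.102, 0.995, 0.0]
contact_force: [1.1, 0.1, 8.9]
gripper_width: 0.586
grasp_force: 4.8
```

Call:
arm_command(rows=[[[50, 0.05, 0.01, 0.004, 0], [50, 0.07, 0.015, 0, 0], [50, 0.07, 0.015, 0, 0], [50, 0.07, 0.015, 0, 0], [50, 0.07, 0.015, 0, 0], [50, 0.07, 0.015, 0, 0], [50, 0.07, 0.015, 0, 0], [50, 0.05, 0.01, 0, 0], [50, 0, 0, 0, 0], [50, 0, 0, 0, 0]]])

```text
t: 7.65
eef_pos: [0.4849, 0.0327, 0.0834]
tool_rot: [0.001, -0.102, 0.995, -0.0]
contact_force: [0.5, -0.9, 5.9]
gripper_width: 0.589
grasp_force: 2.9
```

```bash
python3 -c "
from m import *
st();im=cams.read_camera('top');cv2.imwrite('pics/t2.png',cv2.resize(im[200:370,220:390,::-1],None,fx=3,fy=3));print(pin(im)[0])
cv2.imwrite('pics/w2.png',cams.read_camera('wrist')[:,:,::-1])"
```

```text
t 7.65 eef [0.4849 0.0327 0.0834] strip xy [-0.0992  0.0017] yaw err 0.001 F [ 0.49 -0.94  5.87] g 0.589
[-0.1109 -0.0839  1.3368  0.0432  0.0347]
```

View pics/w2.png

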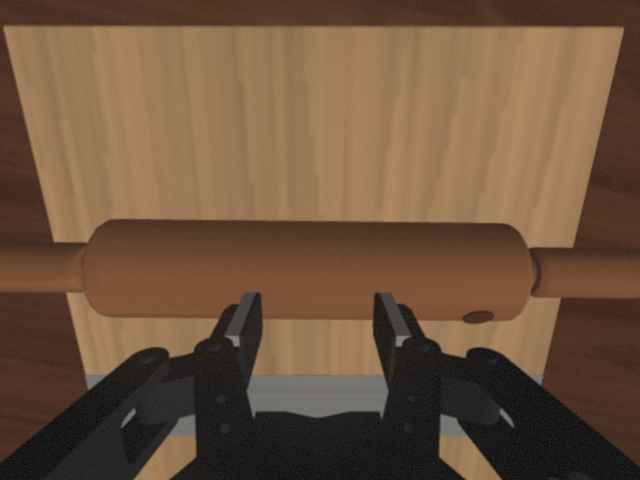

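The wrist view shows that the pin has rolled: the dot moved to the front edge, at (478,317). I'll measure the pin from the wrist camera, bisecting the barrel's two silhouette rays.

```bash
cat >> m.py <<'E'
def wpin(dbg=0):
    st();p=cams.camera_params("wrist");im=cams.read_camera("wrist");K=np.array(p["K"]);T=np.array(p["extrinsics"])
    h=cv2.cvtColor(cv2.GaussianBlur(im,(3,3),0),cv2.COLOR_RGB2HSV);S=h[...,1].astype(int)
    if dbg: print(S[180:350:10,180],S[180:350:10,450])
    m=((S>125)&(h[...,2]>50)).astype(np.uint8);m=cv2.morphologyEx(m,cv2.MORPH_OPEN,np.ones((15,15)))
    out=[]
    for c in [*range(150,200,4),*range(430,470,4)]:
        r=np.nonzero(m[150:400,c])[0]+150
        if len(r)<30: continue
        d=[np.linalg.inv(K)@[c,v,1] for v in(r[0]-.5,r[-1]+.5)];b=sum(x/np.linalg.norm(x) for x in d)
        b=T[:3,:3]@b;P=T[:3,3]+b*((.043-T[2,3])/b[2]);out.append([*(R@(P[:2]-C)),r[0],r[-1]])
    o=np.array(out);k=np.polyfit(o[:,1],o[:,0],1);print("pin x",round(k[1],4),"yaw",round(-k[0],4),"n",len(o),o[[0,-1],2:].tolist())
    return im
E
python3 -c "
from m import *
wpin(1)"
```

```text
t 7.75 eef [0.4849 0.0327 0.0834] strip xy [-0.0992  0.0018] yaw err 0.001 F [ 1.16 -0.54  6.2 ] g 0.58
[108 108 110 109 122 138 137 135 140 139 137 142 141 139 110 110 110] [111 110 110 112 110 131 134 139 138 138 142 143 143 141 126 110 112]
pin x -0.1076 yaw -0.0084 n 23 [[226.0, 316.0], [229.0, 315.0]]
```

Call:
arm_command(rows=[[[50, 0, 0, 0.1, 0], [50, -0.28, -0.06, 0, 0], [50, 0, 0, -0.08, 0], [50, 0, 0, -0.02, 0], [50, 0.11, 0.02, 0, 0], [50, 0.12, 0.025, 0, 0], [50, 0.12, 0.025, 0, 0], [50, 0.12, 0.025, 0, 0], [50, 0.11, 0.02, 0, 0], [50, 0, 0, 0, 0]]])

```text
t: 9.05
eef_pos: [0.5038, 0.0366, 0.0833]
tool_rot: [0.001, -0.102, 0.995, 0.0]
contact_force: [-0.1, -0.8, 7.7]
gripper_width: 0.583
grasp_force: 4.0
```

```bash
python3 -c "
from m import *
wpin()"
```

```text
t 9.05 eef [0.5038 0.0366 0.0833] strip xy [-0.0799  0.0017] yaw err 0.001 F [-0.13 -0.77  7.72] g 0.583
pin x -0.0885 yaw -0.0089 n 23 [[229.0, 315.0], [231.0, 320.0]]
```

Call:
arm_command(rows=[[[50, 0, 0, 0.1, 0], [50, -0.28, -0.06, 0, 0], [50, 0, 0, -0.08, 0], [50, 0, 0, -0.02, 0], [50, 0.11, 0.02, 0, 0], [50, 0.12, 0.025, 0, 0], [50, 0.12, 0.025, 0, 0], [50, 0.12, 0.025, 0, 0], [50, 0.11, 0.02, 0, 0], [50, 0, 0, 0, 0]]])

```text
t: 10.35
eef_pos: [0.5218, 0.0399, 0.0833]
tool_rot: [0.001, -0.102, 0.995, 0.0]
contact_force: [0.6, -1.0, 8.7]
gripper_width: 0.588
grasp_force: 4.1
```

Call:
arm_command(rows=[[[50, 0, 0, 0.1, 0], [50, -0.28, -0.06, 0, 0], [50, 0, 0, -0.08, 0], [50, 0, 0, -0.02, 0], [50, 0.11, 0.02, 0, 0], [50, 0.12, 0.025, 0, 0], [50, 0.12, 0.025, 0, 0], [50, 0.12, 0.025, 0, 0], [50, 0.11, 0.02, 0, 0], [50, 0, 0, 0, 0]]])

```text
t: 11.6
eef_pos: [0.5397, 0.0432, 0.0833]
tool_rot: [0.001, -0.102, 0.995, 0.0]
contact_force: [-0.4, 0.8, 8.0]
gripper_width: 0.586
grasp_force: 4.0
```

```bash
python3 -c "
from m import *
wpin()"
```

```text
t 11.6 eef [0.5397 0.0432 0.0833] strip xy [-0.0434  0.0009] yaw err 0.001 F [-0.4   0.79  7.98] g 0.586
pin x -0.0518 yaw -0.0096 n 23 [[226.0, 315.0], [230.0, 318.0]]
```

Call:
arm_command(rows=[[[50, 0, 0, 0.1, 0], [50, -0.28, -0.06, 0, 0], [50, 0, 0, -0.08, 0], [50, 0, 0, -0.02, 0], [50, 0.11, 0.025, 0, 0], [50, 0.12, 0.025, 0, 0], [50, 0.12, 0.025, 0, 0], [50, 0.12, 0.025, 0, 0], [50, 0.11, 0.025, 0, 0], [50, 0, 0, 0, 0]]])

```text
t: 12.9
eef_pos: [0.5578, 0.0466, 0.0833]
tool_rot: [0.001, -0.102, 0.995, -0.0]
contact_force: [1.4, -0.9, 7.4]
gripper_width: 0.588
grasp_force: 3.8
```

Call:
arm_command(rows=[[[50, 0, 0, 0.1, 0], [50, -0.28, -0.06, 0, 0], [50, 0, 0, -0.08, 0], [50, 0, 0, -0.02, 0], [50, 0.11, 0.025, 0, 0], [50, 0.12, 0.025, 0, 0], [50, 0.12, 0.025, 0, 0], [50, 0.12, 0.025, 0, 0], [50, 0.11, 0.025, 0, 0], [50, 0, 0, 0, 0]]])

```text
t: 14.15
eef_pos: [0.5757, 0.0506, 0.0834]
tool_rot: [0.001, -0.102, 0.995, -0.0]
contact_force: [0.0, -1.2, 7.7]
gripper_width: 0.583
grasp_force: 3.8
```

```bash
python3 -c "
from m import *
wpin(1)"
```

```text
t 14.15 eef [0.5757 0.0506 0.0834] strip xy [-0.0066  0.0009] yaw err 0.001 F [ 0.02 -1.16  7.67] g 0.583
[110 108 109 110 123 129 136 136 141 138 140 139 141 138 110 110 108] [111 110 111 109 113 127 134 134 137 140 142 141 142 143 120 110 111]
pin x -0.0141 yaw -0.0089 n 23 [[226.0, 316.0], [233.0, 319.0]]
```

Call:
arm_command(rows=[[[50, 0, 0, 0.1, 0], [50, -0.26, -0.055, 0, 0], [50, 0, 0, -0.08, 0], [50, 0, 0, -0.02, 0], [50, 0.08, 0.02, 0, 0], [50, 0.11, 0.02, 0, 0], [50, 0.11, 0.02, 0, 0], [50, 0.1, 0.02, 0, 0], [50, 0.07, 0.015, 0, 0], [50, 0, 0, 0, 0]]])

```text
t: 15.45
eef_pos: [0.5885, 0.0535, 0.0836]
tool_rot: [0.001, -0.102, 0.995, 0.0]
contact_force: [-0.7, -0.2, 7.5]
gripper_width: 0.584
grasp_force: 3.6
```

Call:
arm_command(rows=[[[50, 0, 0, 0, 0], [50, 0, 0, 0, 0], [50, 0, 0, 0.1, 0], [50, 0, 0, 0.3, 0], [50, 0, 0, 0.6, 0], [50, -0.7, 0, 0.6, 0], [50, -0.7, 0.6, 0.5, 0], [50, -0.7, 0.6, 0, 0], [50, 0, 0.9, 0, 0], [50, 0, 0.9, 0, 0]]])

```text
t: 16.7
eef_pos: [0.4604, 0.2343, 0.2102]
tool_rot: [0.001, -0.102, 0.995, 0.001]
contact_force: [-0.1, -0.4, -0.7]
gripper_width: 0.588
grasp_force: 0.0
```

```bash
python3 -c "
from m import *
st();im=cams.read_camera('top');cv2.imwrite('pics/t3.png',cv2.resize(im[200:370,200:390,::-1],None,fx=3,fy=3));print(pin(im)[0])
"
```

```text
t 16.7 eef [0.4604 0.2343 0.2102] strip xy [-0.0824  0.2041] yaw err 0.001 F [-0.11 -0.4  -0.66] g 0.588
[-0.0035 -0.0039 -0.0272  0.2015  0.0492]
```

View pics/t3.png

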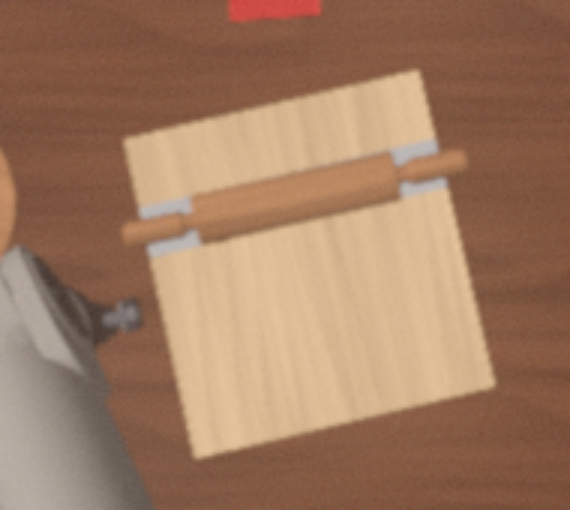

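The close-up shows the pin lying along the strip, with its barrel from (190,220) to (400,175), and the arm clear of it. It is about 3.5 mm off the strip's centre line and has rolled about 0.78 of a turn.

```bash
python3 -c "
from station import job
print(job.hand_in())"
```

```text
the job is handed in; nothing more can be done
None
```

The pin now rests on the strip, about 3.5 mm from its centre line and within 0.03 rad of its direction, with the arm clear of it; I handed the job in but got no verdict back.

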